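# Pack the hardware tray into the fixture case

## Task

Pack up the press hardware: push the half-open lid of the green case right back, then carry the blue tray of loose bolts by its centre grip, keeping it level so that nothing spills, and lower it all the way over the orange pad into the front compartment of the case before letting go. Then shut the lid completely; do not disturb the tools round about.

Things in the scene. Friction and masses are not known exactly. Their poses are not given: they have to be found in the camera images.
- case: green hinged tool case, fixed; 141 x 200 mm in plan (x, y), 57 mm high shut, 2 mm walls, tub 40 mm high, dividers 30 mm. Origin on its underside, 64 mm behind the front face, midway in y; x points from front to hinge, z up; the front handle reaches x = -87 mm. Three bays: the long one at +y holds upright pins, the rear one tag blanks; the front one at -y has only a flat orange pad in it
- case_bay (a point): centre of the floor of the front bay, at x -22.9, y -34.4, z 2 mm of the case; axes as the case's. The bay is 77 mm along x by 127 mm along y inside, and 52 mm of height is left under the shut lid. The orange pad on its floor (37 x 87 mm, 12 mm thick) fits into the hollow under the tray without touching it
- case_hinge (a point): middle of the hinge line of the lid, at x = 79.5 mm, z = 41 mm of the case; the line runs along the case's y
- lid_edge (a point): middle of the lower front edge of the lid, 143 mm from the hinge line; it moves with the lid. The lid is a shell 200 mm wide and 16.5 mm deep: its outer face lies 16.5 mm beyond the plane through this edge and the hinge
- case_lid (a joint): lid angle in rad: 0 is shut, 1.57 upright, 1.92 the stop, leaning back away from the case's front. The hinge has a friction stay (about 0.14 N m): the lid stays where it is put and needs about 1 to 2 N at its edge
- tray: open blue plastic tray, 118 x 68 mm (x, y), outer walls 31 mm high and 2.5 mm thick, raised floor 15 mm above the walls' foot (hollow below), 0.12 kg plus 0.09 kg of loose bolts, which lie no higher than 30 mm above the foot. Origin at the centre of the underside at foot level, z up. It fits the front bay with its x along the case's y, either way round, with 4 mm to spare per side
- tray_grip (a point): centre of the top of the tray's upright grip bar, 50 mm above the tray's foot; axes as the tray's. The bar is 10 mm thick along x and 42 mm long along y, from 32 to 50 mm above the foot, on a 4 mm web across the tray's middle; pinch it from above along the tray's x
- bolt_a: loose steel hex bolt lying in the tray, 36 mm long, 8 mm shank, head 13 mm; origin at the middle of the head's end face, z along the bolt
- bolt_b: loose steel hex bolt lying in the tray, 36 mm long, 8 mm shank, head 13 mm; origin at the middle of the head's end face, z along the bolt
- bolt_c: loose steel hex bolt lying in the tray, 36 mm long, 8 mm shank, head 13 mm; origin at the middle of the head's end face, z along the bolt
- bolt_d: loose steel hex bolt lying in the tray, 36 mm long, 8 mm shank, head 13 mm; origin at the middle of the head's end face, z along the bolt
- thermometer: orange and grey infrared thermometer lying on its side, 164 x 121 x 38 mm; bystander, origin under its middle
- masking_tape: pale masking tape roll lying flat, 100 mm across, 25 mm high; bystander, origin under its middle
- spanner: open-ended spanner, 159 mm long, 6 mm thick; bystander, origin under its middle

How it is judged (in metres and radians):
On the way, in this order (a step that is already met when the one before it is completed fails the run):
1. the lid is pushed right back (past 1.7 rad) (value of joint case_lid above 1.7 rad), for 0.2 s.
2. the tray is lowered to within 10 mm of the floor of the front bay while the fingers still hold it (x of tray in the frame of case_bay between -0.01 and 0.01 m and y of tray in the frame of case_bay between -0.009 and 0.009 m and z of tray in the frame of case_bay below 0.01 m and contact force between the fingers and tray above 0.5 N), for 0.1 s.
3. the lid is shut (value of joint case_lid below 0.04 rad), for 0.2 s.
At the end, for the whole second after the job is handed in: the lid is shut (within 0.04 rad), the tray stands flat on the floor of the front bay (within 4 mm of height and 0.05 rad of level, inside the bay's walls) at rest, and the four bolts are in the tray (value of joint case_lid below 0.04 rad and x of tray in the frame of case_bay between -0.01 and 0.01 m and y of tray in the frame of case_bay between -0.009 and 0.009 m and z of tray in the frame of case_bay below 0.004 m and angle between tray's own z axis and vertical below 0.05 rad and linear speed of tray below 0.02 m/s and x of bolt_a in the frame of tray between -0.057 and 0.057 m and y of bolt_a in the frame of tray between -0.032 and 0.032 m and z of bolt_a in the frame of tray between 0.01 and 0.045 m and x of bolt_b in the frame of tray between -0.057 and 0.057 m and y of bolt_b in the frame of tray between -0.032 and 0.032 m and z of bolt_b in the frame of tray between 0.01 and 0.045 m and x of bolt_c in the frame of tray between -0.057 and 0.057 m and y of bolt_c in the frame of tray between -0.032 and 0.032 m and z of bolt_c in the frame of tray between 0.01 and 0.045 m and x of bolt_d in the frame of tray between -0.057 and 0.057 m and y of bolt_d in the frame of tray between -0.032 and 0.032 m and z of bolt_d in the frame of tray between 0.01 and 0.045 m); the robot touches nothing.
It fails at once if the tray is tipped more than 0.3 rad (17 degrees) from level (angle between tray's own z axis and vertical above 0.3 rad).
It fails at once if a bolt leaves the tray (not ((x of bolt_a in the frame of tray between -0.057 and 0.057 m and y of bolt_a in the frame of tray between -0.032 and 0.032 m and z of bolt_a in the frame of tray between 0.01 and 0.045 m) and (x of bolt_b in the frame of tray between -0.057 and 0.057 m and y of bolt_b in the frame of tray between -0.032 and 0.032 m and z of bolt_b in the frame of tray between 0.01 and 0.045 m) and (x of bolt_c in the frame of tray between -0.057 and 0.057 m and y of bolt_c in the frame of tray between -0.032 and 0.032 m and z of bolt_c in the frame of tray between 0.01 and 0.045 m) and (x of bolt_d in the frame of tray between -0.057 and 0.057 m and y of bolt_d in the frame of tray between -0.032 and 0.032 m and z of bolt_d in the frame of tray between 0.01 and 0.045 m))).
It fails at once if the thermometer, masking tape or spanner is shifted by more than 30 mm (distance of any of thermometer, masking_tape, spanner from where it was at the start of the episode above 0.03 m).
It also fails if it takes over 69 s, if anything falls off the work surface, if the arm or the gripper's body presses on something with over 40 N, if the wrist force passes 120 N, or if a joint passes its speed limit or range.

## Robot

A 7-joint arm with a two-finger parallel gripper is mounted at the origin on a cart in front of the work surface, level with it; the furniture and walls round the work are solid. World frame = base frame: x ahead of the robot, y to its left, z up, the work surface at z = 0. Lengths are in mm, angles in degrees, forces in N, time in s.
With the tool pointing down it reaches from about 350 to 900 mm from the base axis. Payload 8.1 kg.
Tool frame: the origin (TCP) lies at the very end of the fingers, on their centre line; the grasp point (between the pads) lies 19 mm behind it (ctrl.pinch_z is the z of the grasp point in the tool frame, in mm); z points along the fingers, y is the line along which they close (so a half turn about z gives the same grasp; the last joint's range is limited). The gripper opens to 92 mm and grips with 3 to 60 N. Pads are 19 mm wide; open, the fingers measure 130 mm over their backs; the gripper's body (75 mm by 190 mm) begins 47 mm behind the grasp point.
Start: joints at [-80.363, 24.895, 1.432, 90.138, -0.665, 64.973, -4.303], TCP at [167.216, 602.229, 226.742] pointing down, gripper open.
Joint ranges: [-149.89, 149.89], [-25.12, 119.58], [-72.63, 75.52], [4.76, 147.25], [-75.54, 255.54], [6.69, 114.76], [-157.13, 157.13]. Speed limits (degrees/s): [127.2, 127.2, 172.46, 172.46, 180, 180, 180].

## Interface

Orientations are given as a 3x3 rotation matrix whose columns are the frame's x, y, z axes.
In Python, from station import ctrl gives the robot as it stands.
- The arm moves only by the tool carry_out, never from a script. Its argument "deltas" is a list of rows, each an object with "travel": the shift along the world's x, y, z in mm, a list of three; "spin": the turn about the world's z in degrees. A call has 1 to 12 rows; each row is the pose to reach, as a shift and turn from the pose commanded when the call began; what a row does not reach only later rows make up. A row lasts 1/12 s, in which the tool goes at most 41.7 mm and 7.16 degrees, less where a joint would pass 70% of its speed; a pose out of reach is approached as far as the arm can. A call with a gripper value outside its range is refused whole. "hand" is the opening, from 0 (shut) to 1 (fully open), set as the call begins (left out, the last holds). The fingers move at their own pace and stop on an object; "squeeze" is the grip in N (left out, the last holds). Time passes only in rows, so rows that repeat a pose let the fingers close. It gives the time, the measured TCP pose, the force, the opening and the grip force at its end, in the units of the state.
- ctrl.get_obs(): the state, without advancing time (a new reading comes with each control period).
- ctrl.snapshot(name): name is "scene" or "top" or "wrist"; returns a dict with "frame" (400x640x3 uint8, red, green, blue), "camera_matrix" (3x3 intrinsics, pixels), "view" (4x4, takes a point from world to camera coordinates). Camera axes: x right, y up, looking along -z (the intrinsics and any distortion apply to the point x, -y, -z); pixel columns grow to the right and rows downward; lengths in mm; the calibration is good to about 2 mm. The wrist camera is an equidistant fisheye: a pixel r from the principal point sees the ray r / f radians off the axis. A picture is of the moment at which its call begins. There is no depth.
- ctrl.close_job(): hands the job in; it is judged then, once.
The state is a dict: "time_s": time; "joints": joint angles; "dq": joint speeds; "joint_efforts": joint torques, N m; "tool_pos": TCP position; "ee_rot": TCP orientation; "force": force on the tool from outside, world axes, zero at the start; "moment": the same for the moment, N m; "opening": finger opening in mm; "finger_force": force on a finger pad.
Only numpy, scipy, OpenCV 4.12 (cv2) and the standard library are available. Lean on these libraries where they do the work, as an engineer would, in place of code of your own. Each camera call takes 0.05 s, during which the arm holds its last target. There are 200 camera calls.

## Working session

There is one attempt and no reset: what is moved stays moved. The work goes in short steps, Python scripts to look and compute and a tool call to move; the robot and the scene stay as the last step left them, time stands still between calls to the robot, and variables do not carry over. Pictures are saved under pics/ and viewed, at most 10 in all, crops included, and the job is handed in when it is done.

Besides the shell and the picture viewer there is one more tool, called after ">>>" as name(argument=value, ...) on one line, values as JSON. carry_out: Moves the arm, as the interface text tells. Its arguments: {"type":"object","properties":{"deltas":{"type":"array"},"hand":{"type":"number"},"squeeze":{"type":"number"}},"required":["deltas"]}

```bash
mkdir -p pics; ls; python3 - <<'E'
from station import ctrl
import cv2,numpy as np
for n in ("scene","top"):
    s=ctrl.snapshot(n); cv2.imwrite(f"pics/{n}0.png",cv2.cvtColor(s["frame"],cv2.COLOR_RGB2BGR)); print(n,s["camera_matrix"],s["view"],[k for k in s])
o=ctrl.get_obs(); print(o["time_s"],o["tool_pos"],np.round(o["ee_rot"],3),o["opening"])
E
```

```text
pics
scene [[478.68436241   0.         314.60162498]
 [  0.         478.68436241 198.61962266]
 [  0.           0.           1.        ]] [[ 4.90332236e-01 -8.71465423e-01 -1.10596470e-02 -4.14359481e+02]
 [ 5.61943341e-01  3.06428158e-01  7.68323803e-01 -3.49131328e+02]
 [-6.66178640e-01 -3.82948823e-01  6.39965795e-01 -6.20736831e+02]
 [ 0.00000000e+00  0.00000000e+00  0.00000000e+00  1.00000000e+00]] ['frame', 'camera_matrix', 'view']
top [[501.29991881   0.         311.67997028]
 [  0.         501.29991881 195.84211743]
 [  0.           0.           1.        ]] [[ 2.46231642e-02 -9.99675159e-01  6.57843382e-03 -1.40095579e+02]
 [ 9.89568329e-01  2.53075043e-02  1.41824017e-01 -5.74810627e+02]
 [-1.41944430e-01  3.01765371e-03  9.89870028e-01 -1.01795454e+03]
 [ 0.00000000e+00  0.00000000e+00  0.00000000e+00  1.00000000e+00]] ['frame', 'camera_matrix', 'view']
0.1 [167.11831612 601.75649005 226.00662369] [[-0.964  0.268 -0.   ]
 [ 0.268  0.964 -0.001]
 [-0.    -0.001 -1.   ]] 91.6841312773352
```

View pics/scene0.png

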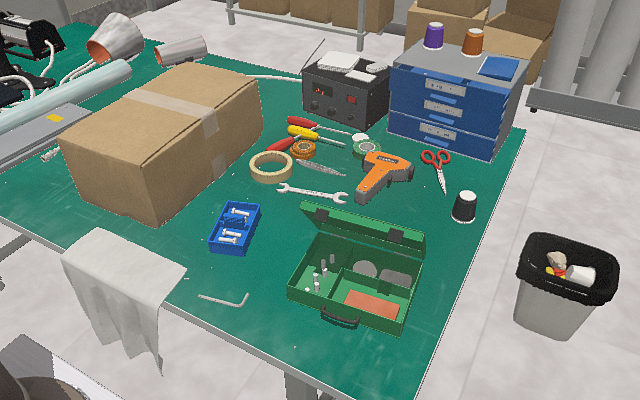

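View pics/top0.png

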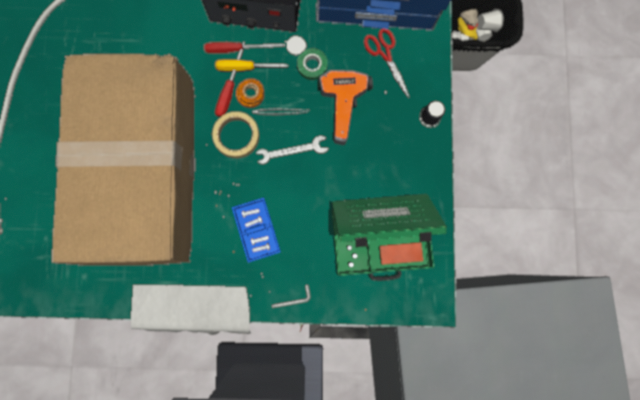

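The scene view shows the case (about 288–425, 203–335), its lid about half open, and the tray at (235, 228). The top view shows the tray at (256, 230) and the case at (385, 235). I'll enlarge both to pick feature points.

```bash
python3 - <<'E'
import cv2
a=cv2.imread("pics/scene0.png")[190:340,200:440]; cv2.imwrite("pics/sc.png",cv2.resize(a,None,fx=3.3,fy=3.3,interpolation=cv2.INTER_CUBIC))
a=cv2.imread("pics/top0.png")[185:290,225:455]; cv2.imwrite("pics/tc.png",cv2.resize(a,None,fx=3.4,fy=3.4,interpolation=cv2.INTER_CUBIC))
E
```

```text
(no output)
```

View pics/sc.png

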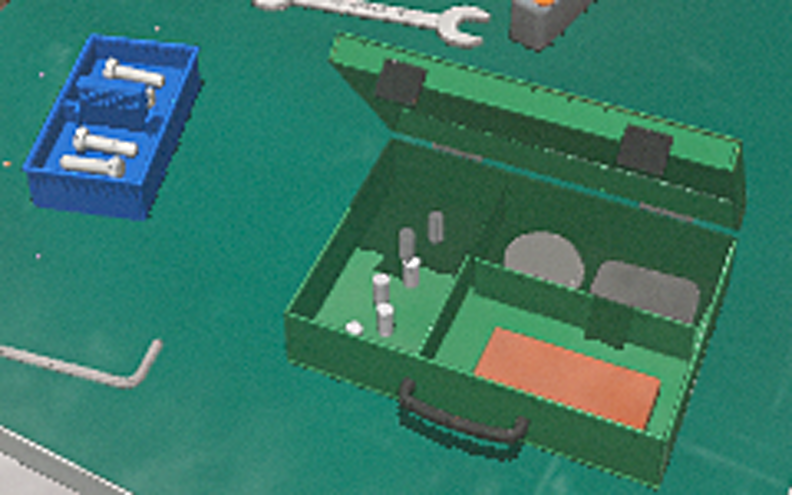

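View pics/tc.png

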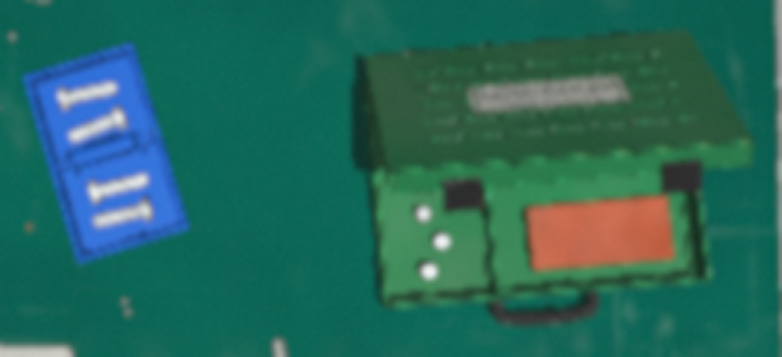

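```bash
cat > geo.py <<'E'
import numpy as np
from station import ctrl
K={'scene':np.array([[478.684,0,314.602],[0,478.684,198.62],[0,0,1]]),'top':np.array([[501.3,0,311.68],[0,501.3,195.842],[0,0,1]])}
V={'scene':np.array([[ 4.90332236e-01,-8.71465423e-01,-1.10596470e-02,-4.14359481e+02],[5.61943341e-01,3.06428158e-01,7.68323803e-01,-3.49131328e+02],[-6.66178640e-01,-3.82948823e-01,6.39965795e-01,-6.20736831e+02]]),
'top':np.array([[ 2.46231642e-02,-9.99675159e-01,6.57843382e-03,-1.40095579e+02],[9.89568329e-01,2.53075043e-02,1.41824017e-01,-5.74810627e+02],[-1.41944430e-01,3.01765371e-03,9.89870028e-01,-1.01795454e+03]])}
def proj(c,P):
    q=np.atleast_2d(P)@V[c][:,:3].T+V[c][:,3]; q=q*[1,-1,-1]
    u=q@K[c].T; return u[:,:2]/u[:,2:]
def unproj(c,uv,z):
    R=V[c][:,:3]; C=-R.T@V[c][:,3]; k=K[c]
    d=R.T@np.array([(uv[0]-k[0,2])/k[0,0],-(uv[1]-k[1,2])/k[1,1],-1.]); return C+d*(z-C[2])/d[2]
def place(p,L):
    c,s=np.cos(p[2]),np.sin(p[2]); L=np.atleast_2d(L); return np.c_[p[0]+c*L[:,0]-s*L[:,1],p[1]+s*L[:,0]+c*L[:,1],L[:,2]]
sc=lambda p:(np.array(p)+.5)/3.3-.5+[200,190]
tc=lambda p:(np.array(p)+.5)/3.4-.5+[225,185]
E
python3 - <<'E'
from geo import *
from scipy.optimize import least_squares
S=[((-64,100,40),(288,318)),((-64,-100,40),(667,438)),((-64,100,0),(290,360)),((-64,-100,0),(658,487)),((77,-100,40),(737,238)),((77,100,40),(390,140))]
T=[((-64,100,40),(382,302)),((-64,-100,40),(706,277))]
LS=[((143,100,16.5),(337,34)),((143,-100,16.5),(742,143)),((143,-100,0),(738,170))]
LT=[((143,100,16.5),(383,166)),((143,-100,16.5),(750,138)),((0,100,16.5),(360,55)),((0,-100,16.5),(690,30))]
def lid(th,q): r,y,h=q; return (79.5-r*np.cos(th)+h*np.sin(th),y,41+r*np.sin(th)+h*np.cos(th))
def res(p,full=False):
    r=[]
    for c,A,f in(('scene',S,sc),('top',T,tc)):
        for a,b in A: r.append(proj(c,place(p,a))[0]-f(b))
    for c,A,f in(('scene',LS,sc),('top',LT,tc)):
        for a,b in A: r.append(proj(c,place(p,lid(p[3],a)))[0]-f(b))
    return np.array(r) if full else np.ravel(r)
x0=unproj('top',(385,250),30)
s=least_squares(res,[x0[0],x0[1],0,1.0],x_scale=[10,10,.1,.1],loss='soft_l1')
print('case',s.x,np.degrees(s.x[2:]));print(np.round(res(s.x,True),1).tolist())
p=s.x;print('bay',place(p,(-22.9,-34.4,2)),'edge',place(p,lid(p[3],(143,0,0))),'hinge',place(p,(79.5,0,41)))
TS=[((59,34,31),(92,35)),((59,-34,31),(200,45)),((-59,-34,31),(145,185)),((-59,34,31),(25,168)),((-59,-34,0),(150,218)),((-59,34,0),(33,203))]
TT=[((59,34,31),(25,75)),((59,-34,31),(130,43)),((-59,-34,31),(188,230)),((-59,34,31),(80,263))]
def rt(p):
    return np.array([proj(c,place(p,a))[0]-f(b) for c,A,f in(('scene',TS,sc),('top',TT,tc)) for a,b in A])
x0=unproj('top',(256,230),30)
s=least_squares(lambda p:rt(p).ravel(),[x0[0],x0[1],0.2],x_scale=[10,10,.1],loss='soft_l1')
print('tray',s.x,np.degrees(s.x[2]));print(np.round(rt(s.x),1).tolist())
for n,px in dict(tape=(236,135),spL=(264,157),spR=(322,143),thB=(342,138),thL=(325,90),thR=(368,80),cup=(432,115)).items(): print(n,np.round(unproj('top',px,10)))
E
```

```text
case [ 4.89113250e+02 -2.78507619e+02  1.08448440e-01  9.62685421e-01] [ 6.21363793 55.15781161]
[[-1.9, -2.2], [0.0, 0.2], [-1.3, 0.2], [0.1, 0.4], [0.2, -1.6], [-0.0, -2.1], [1.9, 1.4], [2.4, 0.5], [-0.3, -1.6], [-0.1, -1.7], [-1.9, 0.6], [2.0, 1.0], [1.9, 0.2], [1.8, -1.6], [-0.5, -2.0]]
bay [[ 470.0711002  -315.18413069    2.        ]] edge [[ 486.92768488 -278.74557343  158.36421199]] hinge [[ 568.14620569 -269.90285771   41.        ]]
tray [ 5.06749494e+02 -1.08619320e+01  3.36423175e-01] 19.275628078466855
[[-0.5, -0.1], [-1.2, 0.3], [-1.3, -1.3], [0.1, -0.4], [-1.0, 0.3], [0.1, 0.6], [1.1, 0.4], [0.8, 0.1], [0.3, -1.9], [1.0, -1.6]]
tape [714.  45.  10.]
spL [666. -19.  10.]
spR [ 701. -146.   10.]
thB [ 714. -190.   10.]
thL [ 823. -150.   10.]
thR [ 849. -246.   10.]
cup [ 772. -390.   10.]
```

>>> carry_out(deltas=[{"travel":[117,-176,80],"spin":-30},{"travel":[117,-176,80],"spin":-30},{"travel":[117,-176,80],"spin":-30},{"travel":[117,-176,80],"spin":-30},{"travel":[117,-176,80],"spin":-30},{"travel":[117,-176,80],"spin":-30},{"travel":[233,-352,120],"spin":-60},{"travel":[233,-352,120],"spin":-60},{"travel":[233,-352,120],"spin":-60},{"travel":[233,-352,120],"spin":-60},{"travel":[233,-352,120],"spin":-60},{"travel":[233,-352,120],"spin":-60}], hand=0)

```text
time_s: 1.1
tool_pos: [404.3, 243.5, 348.3]
ee_rot: [[-0.239, 0.971, 0.003], [0.971, 0.239, -0.0], [-0.001, 0.003, -1.0]]
force: [0.3, -0.3, 1.1]
opening: 16.7
finger_force: 0.0
```

>>> carry_out(deltas=[{"travel":[50,-440,0],"spin":-80},{"travel":[50,-440,0],"spin":-80},{"travel":[50,-440,0],"spin":-80},{"travel":[50,-440,0],"spin":-80},{"travel":[50,-440,0],"spin":-80},{"travel":[50,-440,0],"spin":-80},{"travel":[50,-440,0],"spin":-80},{"travel":[50,-440,0],"spin":-80},{"travel":[50,-440,0],"spin":-80},{"travel":[50,-440,0],"spin":-80},{"travel":[50,-440,0],"spin":-80},{"travel":[50,-440,0],"spin":-80}])

```text
time_s: 2.1
tool_pos: [449.3, -195.6, 346.9]
ee_rot: [[0.916, 0.401, 0.0], [0.401, -0.916, -0.003], [-0.001, 0.003, -1.0]]
force: [-0.6, 0.9, -0.2]
opening: 0.4
finger_force: 0.0
```

>>> carry_out(deltas=[{"travel":[-5,-89,-60],"spin":-18},{"travel":[-5,-89,-60],"spin":-18},{"travel":[-5,-89,-60],"spin":-18},{"travel":[-5,-89,-205],"spin":-18},{"travel":[-5,-89,-205],"spin":-18},{"travel":[-5,-89,-205],"spin":-18},{"travel":[-5,-89,-205],"spin":-18},{"travel":[-5,-89,-205],"spin":-18},{"travel":[-5,-89,-205],"spin":-18}])

```text
time_s: 2.85
tool_pos: [444.7, -278.4, 141.4]
ee_rot: [[0.994, 0.113, -0.002], [0.113, -0.994, 0.001], [-0.002, -0.001, -1.0]]
force: [0.5, -0.4, 0.8]
opening: 0.6
finger_force: 0.0
```

```bash
python3 - <<'E'
from station import ctrl
import cv2,numpy as np
s=ctrl.snapshot("scene")["frame"][130:340,200:460]
cv2.imwrite("pics/s1.png",cv2.cvtColor(cv2.resize(s,None,fx=2.8,fy=2.8),cv2.COLOR_RGB2BGR))
o=ctrl.get_obs(); print(o["time_s"],o["tool_pos"],np.round(o["ee_rot"],3),o["joints"],o["force"])
E
```

```text
2.9 [ 445.65093399 -279.05408462  142.65281319] [[ 0.994  0.113  0.   ]
 [ 0.113 -0.994 -0.001]
 [ 0.     0.001 -1.   ]] [ -9.73614233  27.00213554  50.15280265 112.66351622 -26.14158311
  52.24904646 -29.6586965 ] [0.53334551 0.24584962 0.98981859]
```

View pics/s1.png

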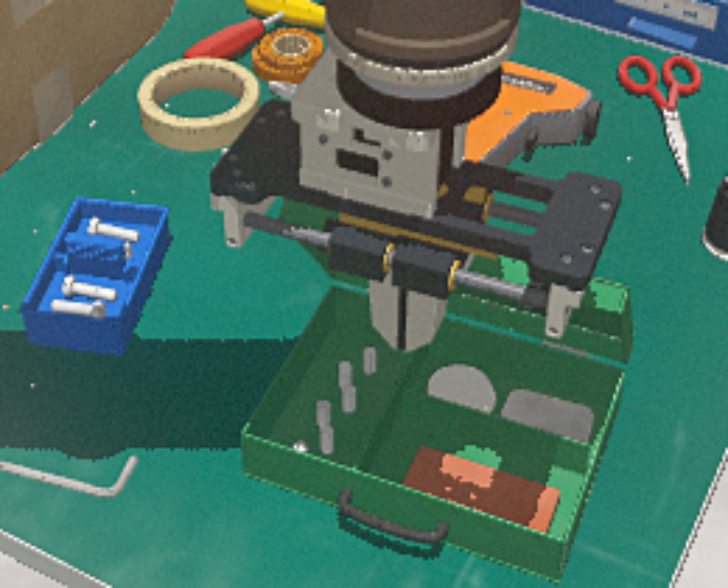

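The closed fingers stand in front of the half-open lid (tip around (405, 345)) with the body above its edge. I'll push it back.

>>> carry_out(deltas=[{"travel":[14,1.5,0],"spin":0},{"travel":[28,3,0],"spin":0},{"travel":[42,4.5,0],"spin":0},{"travel":[56,6,0],"spin":0},{"travel":[70,7.5,0],"spin":0},{"travel":[84,9,0],"spin":0},{"travel":[98,10.5,0],"spin":0},{"travel":[112,12,0],"spin":0},{"travel":[124,13.5,0],"spin":0},{"travel":[136,15,0],"spin":0},{"travel":[146,16,0],"spin":0},{"travel":[151,16,0],"spin":0}])

```text
time_s: 3.9
tool_pos: [598.4, -262.2, 143.5]
ee_rot: [[0.993, 0.115, 0.002], [0.115, -0.993, -0.001], [0.002, 0.001, -1.0]]
force: [-0.7, 1.0, -0.3]
opening: 0.4
finger_force: 0.4
```

>>> carry_out(deltas=[{"travel":[2,0,0],"spin":0},{"travel":[4,0,0],"spin":0},{"travel":[4,0,0],"spin":0}])

```text
time_s: 4.15
tool_pos: [600.3, -263.0, 142.2]
ee_rot: [[0.994, 0.113, 0.0], [0.113, -0.994, -0.0], [0.0, 0.0, -1.0]]
force: [-0.4, -1.1, 0.1]
opening: -0.1
finger_force: 0.0
```

```bash
python3 - <<'E'
from station import ctrl
import cv2,numpy as np
s=ctrl.snapshot("scene")["frame"][130:340,200:460]
cv2.imwrite("pics/s2.png",cv2.cvtColor(cv2.resize(s,None,fx=2.8,fy=2.8),cv2.COLOR_RGB2BGR))
E
```

```text
(no output)
```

View pics/s2.png

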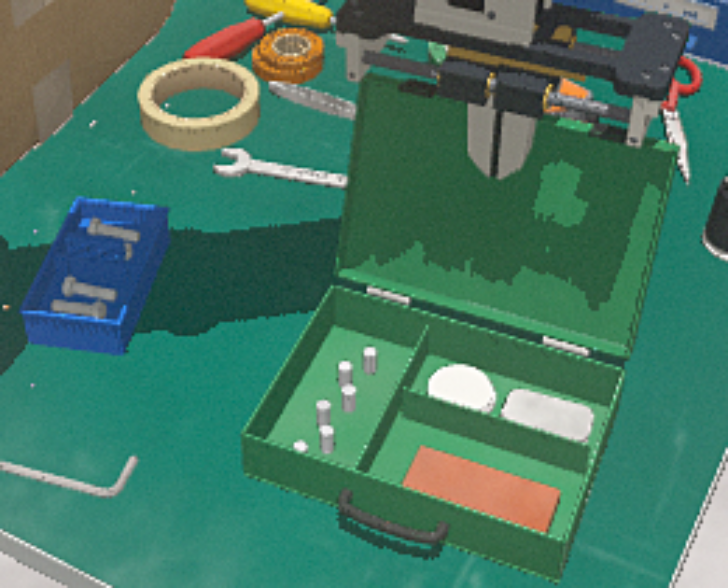

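```bash
python3 - <<'E'
from geo import *
from scipy.optimize import least_squares
f=lambda p:(np.array(p)+.5)/2.8-.5+[200,130]
S=[((-64,100,40),(243,437)),((-64,-100,40),(569,544)),((-64,100,0),(244,472)),((-64,-100,0),(561,583)),((77,-100,40),(624,368)),((77,100,40),(335,287))]
T=[((-64,100,40),(382,302)),((-64,-100,40),(706,277))]
def lid(th,q): r,y,h=q; return (79.5-r*np.cos(th)+h*np.sin(th),y,41+r*np.sin(th)+h*np.cos(th))
def res(p):
    r=[proj('scene',place(p,a))[0]-f(b) for a,b in S]+[proj('top',place(p,a))[0]-tc(b) for a,b in T]
    return np.array(r)
s=least_squares(lambda p:res(p).ravel(),[489,-278,.1],x_scale=[10,10,.1],loss='soft_l1');p=s.x
print(p,np.degrees(p[2]),np.round(res(p),1).tolist()); print('bay',place(p,(-22.9,-34.4,2)),'hinge',place(p,(79.5,0,41)))
for th in(1.6,1.7,1.8,1.9):
  print(th,[np.round((proj('scene',place(p,lid(th,(143,y,h))))[0]-[200,130])*2.8) for y in(100,-100) for h in (0,16.5)])
for q in[(421,446),(559,488),(549,531),(404,484)]:
  print('pad',unproj('scene',f(q),14).round(1))
E
```

```text
[ 4.89437519e+02 -2.79851836e+02  1.02044153e-01] 5.846699287339036 [[-0.7, -2.1], [-0.6, -1.0], [0.1, 0.5], [-0.4, 0.2], [1.6, -0.5], [-0.4, -2.2], [2.3, 0.9], [2.9, 0.7]]
bay [[ 470.16087425 -316.40564523    2.        ]] hinge [[ 568.52396079 -271.75339773   41.        ]]
1.6 [array([336., 100.]), array([347.,  86.]), array([665., 181.]), array([672., 165.])]
1.7 [array([345.,  89.]), array([355.,  78.]), array([670., 168.]), array([676., 155.])]
1.8 [array([354.,  80.]), array([364.,  72.]), array([675., 157.]), array([680., 147.])]
1.9 [array([362.,  74.]), array([371.,  68.]), array([679., 149.]), array([683., 141.])]
pad [ 476.9 -277.3   14. ]
pad [ 487.8 -363.2   14. ]
pad [ 456.3 -369.5   14. ]
pad [ 445.9 -281.1   14. ]
```

The lid leans back at about 1.8 rad. Next I'll go above the tray.

>>> carry_out(deltas=[{"travel":[-60,0,0],"spin":0},{"travel":[-60,0,0],"spin":7},{"travel":[-93,60,100],"spin":14},{"travel":[-93,60,100],"spin":21},{"travel":[-93,60,100],"spin":28},{"travel":[-93,252,100],"spin":50},{"travel":[-93,252,100],"spin":50},{"travel":[-93,252,100],"spin":50},{"travel":[-93,252,100],"spin":60},{"travel":[-93,252,100],"spin":70},{"travel":[-93,252,100],"spin":80},{"travel":[-93,252,100],"spin":80}], hand=0.8)

```text
time_s: 5.2
tool_pos: [506.9, -8.7, 241.8]
ee_rot: [[0.084, 0.996, 0.0], [0.996, -0.084, 0.001], [0.001, 0.0, -1.0]]
force: [-0.0, -0.6, -1.0]
opening: 72.1
finger_force: 0.0
```

>>> carry_out(deltas=[{"travel":[0,0,-20],"spin":23},{"travel":[0,0,-20],"spin":23},{"travel":[0,0,-20],"spin":23},{"travel":[0,0,-20],"spin":23},{"travel":[0,0,-20],"spin":23},{"travel":[0,0,-20],"spin":23}])

```text
time_s: 5.7
tool_pos: [507.2, -11.1, 222.0]
ee_rot: [[-0.298, 0.954, 0.001], [0.954, 0.298, 0.0], [-0.0, 0.001, -1.0]]
force: [-0.1, 0.2, 0.3]
opening: 72.8
finger_force: 0.0
```

```bash
python3 - <<'E'
from station import ctrl
import cv2,numpy as np
s=ctrl.snapshot("wrist")
np.savez("w1.npz",**s)
cv2.imwrite("pics/w1.png",cv2.cvtColor(s["frame"],cv2.COLOR_RGB2BGR))
o=ctrl.get_obs(); print(o["time_s"],o["tool_pos"],np.round(o["ee_rot"],3),o["opening"]);print(s["camera_matrix"],s["view"])
E
```

```text
5.75 [507.2380368  -10.98696025 221.95765742] [[-0.299  0.954  0.001]
 [ 0.954  0.299  0.   ]
 [-0.     0.001 -1.   ]] 73.50371898456872
[[309.70691629   0.         318.74682385]
 [  0.         309.70691629 197.25624126]
 [  0.           0.           1.        ]] [[ 9.54713467e-01  2.97526598e-01  3.44434246e-04 -4.81540745e+02]
 [-2.83386086e-01  9.09690344e-01 -3.03571746e-01  1.91252121e+02]
 [-9.06339973e-02  2.89726426e-01  9.52808520e-01 -3.38105915e+02]
 [ 0.00000000e+00  0.00000000e+00  0.00000000e+00  1.00000000e+00]]
```

View pics/w1.png

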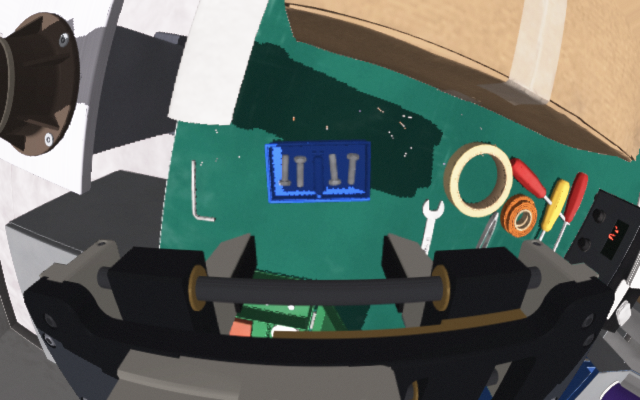

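The wrist view shows the tray at (318, 172), still with its four bolts, and the fingers at (235, 250) and (405, 250). I'll fit the tray outline to the blue mask in each view.

```bash
cat > fit.py <<'E'
import cv2
from geo import *
from scipy.optimize import minimize
def wproj(s,P):
    q=(np.atleast_2d(P)@s["view"][:3,:3].T+s["view"][:3,3])*[1,-1,-1]; k=s["camera_matrix"]
    rho=np.hypot(q[:,0],q[:,1]); th=np.arctan2(rho,q[:,2]); return q[:,:2]/rho[:,None]*(th*k[0,0])[:,None]+k[:2,2]
def fit(bgr,pf,roi,x0,z0=0):
    x,y,w,h=roi; H=cv2.cvtColor(bgr,cv2.COLOR_BGR2HSV)
    m=cv2.inRange(H,(105,130,40),(125,255,255)); mm=np.zeros_like(m); mm[y:y+h,x:x+w]=m[y:y+h,x:x+w]
    n,l,st,_=cv2.connectedComponentsWithStats(mm); i=1+np.argmax(st[1:,4]); c=np.argwhere(l==i)[:,::-1].astype(np.int32)
    F=8; hull=cv2.convexHull(c); o=np.array([x,y]); A=np.zeros((h*F,w*F),np.uint8)
    cv2.fillConvexPoly(A,((hull[:,0]-o+.5)*F).astype(np.int32),1); A=cv2.dilate(A,np.ones((F,F),np.uint8))
    box=[(sx*59,sy*34,z) for sx in(1,-1) for sy in(1,-1) for z in(z0,z0+31)]
    def cost(p):
        B=np.zeros_like(A); cv2.fillConvexPoly(B,((cv2.convexHull(pf(place((p[0],p[1],p[2]/57.3),box)).astype(np.float32))[:,0]-o+.5)*F).astype(np.int32),1)
        return (A!=B).sum()/F/F
    r=min((minimize(cost,np.add(x0,d),method='Nelder-Mead',options=dict(initial_simplex=np.add(x0,d)+np.array([[0,0,0],[5,0,0],[0,5,0],[0,0,5]]))) for d in([0,0,0],[3,-3,2],[-3,3,-2])),key=lambda r:r.fun)
    return r.x.round(2),round(r.fun,1),st[i,4]
E
python3 - <<'E'
from fit import *
x0=[507,-11,19.3]
w=dict(np.load("w1.npz"))
print(fit(w["frame"][:,:,::-1].copy(),lambda P:wproj(w,P),(250,125,140,95),x0))
print(fit(cv2.imread("pics/scene0.png"),lambda P:proj('scene',P),(195,190,80,80),x0))
print(fit(cv2.imread("pics/top0.png"),lambda P:proj('top',P),(220,190,70,80),x0))
E
```

```text
(array([507.69, -10.92,  18.06]), np.float64(421.6), np.int32(5358))
(array([505.7 , -11.65,  18.58]), np.float64(99.2), np.int32(1788))
(array([505.18,  -8.5 ,  18.97]), np.float64(134.3), np.int32(1516))
```

>>> carry_out(deltas=[{"travel":[-0.7,0,-40],"spin":1.3},{"travel":[-0.7,0,-80],"spin":1.3},{"travel":[-0.7,0,-120],"spin":1.3},{"travel":[-0.7,0,-145],"spin":1.3},{"travel":[-0.7,0,-162],"spin":1.3},{"travel":[-0.7,0,-174],"spin":1.3},{"travel":[-0.7,0,-184],"spin":1.3},{"travel":[-0.7,0,-190],"spin":1.3},{"travel":[-0.7,0,-190],"spin":1.3}], hand=0.5)

```text
time_s: 6.5
tool_pos: [506.2, -10.8, 31.0]
ee_rot: [[-0.323, 0.946, -0.001], [0.946, 0.323, -0.0], [0.0, -0.001, -1.0]]
force: [0.0, -0.2, -0.1]
opening: 45.8
finger_force: 0.0
```

>>> carry_out(deltas=[{"travel":[0,0,0],"spin":0},{"travel":[0,0,0],"spin":0},{"travel":[0,0,0],"spin":0},{"travel":[0,0,0],"spin":0},{"travel":[0,0,0],"spin":0},{"travel":[0,0,0],"spin":0},{"travel":[0,0,0],"spin":0},{"travel":[0,0,0],"spin":0}], hand=0, squeeze=30)

```text
time_s: 7.17
tool_pos: [506.7, -10.7, 32.0]
ee_rot: [[-0.324, 0.946, 0.0], [0.946, 0.324, 0.0], [0.0, 0.0, -1.0]]
force: [-1.2, 0.3, 4.6]
opening: 9.9
finger_force: 30.0
```

>>> carry_out(deltas=[{"travel":[0,0,2],"spin":0},{"travel":[0,0,6],"spin":0},{"travel":[0,0,13],"spin":0},{"travel":[0,0,23],"spin":0},{"travel":[0,0,35],"spin":0},{"travel":[0,0,48],"spin":0},{"travel":[0,0,61],"spin":0},{"travel":[0,0,73],"spin":0},{"travel":[0,0,83],"spin":0},{"travel":[0,0,91],"spin":0},{"travel":[0,0,97],"spin":0},{"travel":[0,0,100],"spin":0}])

```text
time_s: 8.17
tool_pos: [506.7, -10.7, 132.7]
ee_rot: [[-0.324, 0.946, 0.001], [0.946, 0.324, 0.0], [-0.0, 0.001, -1.0]]
force: [-0.5, -0.3, -1.7]
opening: 10.1
finger_force: 30.0
```

>>> carry_out(deltas=[{"travel":[0,-1,0],"spin":0},{"travel":[0,-3,0],"spin":-1},{"travel":[0,-7,0],"spin":-3},{"travel":[-1,-13,0],"spin":-5},{"travel":[-2,-21,0],"spin":-8},{"travel":[-3,-31,0],"spin":-11},{"travel":[-5,-43,0],"spin":-15},{"travel":[-6,-57,0],"spin":-19},{"travel":[-8,-72,0],"spin":-24},{"travel":[-10,-88,0],"spin":-29},{"travel":[-12,-104,0],"spin":-34},{"travel":[-14,-120,0],"spin":-39}])

```text
time_s: 9.17
tool_pos: [491.9, -132.4, 131.6]
ee_rot: [[0.351, 0.937, -0.0], [0.937, -0.351, -0.0], [-0.0, -0.0, -1.0]]
force: [0.0, -0.3, -1.7]
opening: 9.6
finger_force: 30.0
```

>>> carry_out(deltas=[{"travel":[-2,-16,0],"spin":-5},{"travel":[-4,-32,0],"spin":-10},{"travel":[-6,-48,0],"spin":-15},{"travel":[-8,-64,0],"spin":-21},{"travel":[-10,-80,0],"spin":-27},{"travel":[-12,-96,0],"spin":-33},{"travel":[-14,-111,0],"spin":-39},{"travel":[-16,-125,0],"spin":-44},{"travel":[-18,-138,0],"spin":-49},{"travel":[-20,-150,0],"spin":-53},{"travel":[-21,-160,0],"spin":-56},{"travel":[-21,-168,0],"spin":-59}])

```text
time_s: 10.17
tool_pos: [470.5, -300.6, 131.6]
ee_rot: [[0.983, 0.183, -0.001], [0.183, -0.983, -0.001], [-0.001, 0.001, -1.0]]
force: [0.1, 0.1, -2.6]
opening: 9.8
finger_force: 30.0
```

>>> carry_out(deltas=[{"travel":[0,-7,0],"spin":-2},{"travel":[-1,-12,0],"spin":-4},{"travel":[-1,-15,0],"spin":-5},{"travel":[-1.5,-17,0],"spin":-5},{"travel":[-1.5,-17.5,0],"spin":-5},{"travel":[-1.5,-17.5,0],"spin":-5}])

```text
time_s: 10.67
tool_pos: [470.0, -316.0, 131.7]
ee_rot: [[0.995, 0.104, -0.0], [0.104, -0.995, 0.0], [-0.0, -0.0, -1.0]]
force: [-0.2, 0.0, -2.2]
opening: 9.4
finger_force: 30.0
```

```bash
python3 - <<'E'
from station import ctrl
import cv2,numpy as np
s=ctrl.snapshot("scene")["frame"]; t=ctrl.snapshot("top")["frame"]; w=ctrl.snapshot("wrist"); np.savez("w2.npz",**w)
for n,f in (("s3",s),("t3",t)): cv2.imwrite(f"pics/{n}f.png",f[:,:,::-1])
a=cv2.resize(s[170:340,250:440],None,fx=2.1,fy=2.1); b=cv2.resize(w["frame"],(640,400))[:,120:520]
b=cv2.resize(b,(400,400)); h=357
cv2.imwrite("pics/m3.png",np.hstack([a[:h],b[:h]])[:,:,::-1])
o=ctrl.get_obs(); print(o["time_s"],o["tool_pos"],np.round(o["ee_rot"],3),o["finger_force"],o["force"],np.degrees(np.arctan2(o["ee_rot"][1][1],o["ee_rot"][0][1])))
E
```

```text
10.8167 [ 470.15860105 -315.83786282  131.75134971] [[ 0.995  0.104  0.   ]
 [ 0.104 -0.995  0.   ]
 [ 0.    -0.    -1.   ]] 29.999546706676483 [-0.14871188 -0.05890582 -2.7272132 ] -84.03755261046986
```

View pics/m3.png

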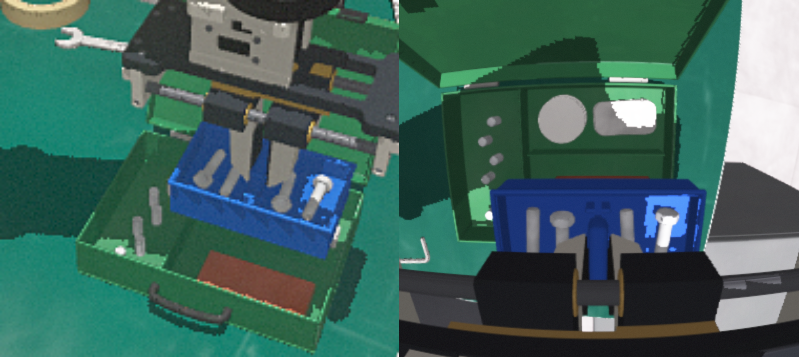

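```bash
python3 - <<'E'
from fit import *
from scipy.optimize import least_squares
w=dict(np.load("w2.npz"))
A=[((77,100,40),(163,95)),((77,-100,40),(396,86)),((-64,100,40),(178,242)),((16.6,30.1,30),(247,152))]
r=lambda p:np.array([wproj(w,place(p,a))[0]-b for a,b in A])
s=least_squares(lambda p:r(p).ravel(),[489,-279,.1],x_scale=[10,10,.1]);p=s.x
print(p,np.degrees(p[2]),r(p).round(1).tolist(),place(p,(-22.9,-34.4,2)))
# known tray rim rear corners in wrist composite: (491,182),(706,190)
for q in[(491,182),(706,190)]: print(q)
print((wproj(w,place((470.2,-315.8,6/57.3),[(34,59,131),(34,-59,131)]))+[280,0]).round(1))
# scene: tray bottom-front corner check
x0=[470,-316,96]
print(fit(cv2.imread("pics/s3f.png"),lambda P:proj('scene',P),(270,220,170,80),x0,99.8))
E
```

```text
[ 4.88318933e+02 -2.79150140e+02  1.06208559e-01] 6.085302171431421 [[-0.8, -2.5], [2.9, -1.4], [1.2, 0.7], [-3.4, 3.5]] [[ 469.19467992 -315.78390797    2.        ]]
(491, 182)
(706, 190)
[[492.5 194.8]
 [703.5 194.5]]
(array([ 470.74, -317.37,   95.12]), np.float64(151.0), np.int32(2701))
```

Tray held level with all four bolts over the bay; the bay and tray estimates agree to about 1 mm. I'll lower it in stages.

>>> carry_out(deltas=[{"travel":[0,0.2,-3],"spin":0},{"travel":[-0.2,0.4,-9],"spin":0},{"travel":[-0.4,0.5,-17],"spin":0},{"travel":[-0.4,0.5,-27],"spin":0},{"travel":[-0.4,0.5,-37],"spin":0},{"travel":[-0.4,0.5,-46],"spin":0},{"travel":[-0.4,0.5,-53],"spin":0},{"travel":[-0.4,0.5,-58],"spin":0},{"travel":[-0.4,0.5,-62],"spin":0},{"travel":[-0.4,0.5,-66],"spin":0},{"travel":[-0.4,0.5,-69],"spin":0},{"travel":[-0.4,0.5,-70],"spin":0}])

```text
time_s: 11.82
tool_pos: [469.6, -315.7, 61.4]
ee_rot: [[0.995, 0.103, -0.0], [0.103, -0.995, 0.0], [-0.0, -0.0, -1.0]]
force: [-0.2, 0.0, -1.9]
opening: 9.5
finger_force: 30.0
```

```bash
python3 - <<'E'
from station import ctrl
import cv2,numpy as np
s=ctrl.snapshot("scene")["frame"]; cv2.imwrite("pics/s4f.png",s[:,:,::-1])
a=cv2.resize(s[215:340,270:430],None,fx=4.7,fy=4.7,interpolation=cv2.INTER_CUBIC); cv2.imwrite("pics/s4.png",a[:,:,::-1])
o=ctrl.get_obs(); print(o["tool_pos"],o["force"],o["moment"])
E
```

```text
[ 469.55685918 -315.74880907   61.49041135] [-0.27911956  0.50786823 -1.79194496] [-0.05118616  0.18315199  0.04175673]
```

View pics/s4.png

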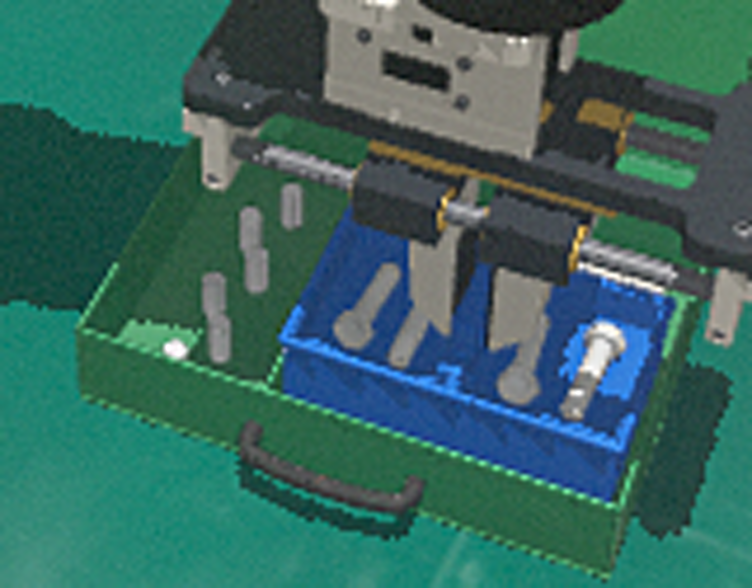

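The tray is inside the bay walls (right wall gap visible near (645, 440), left gap near (275, 375)) with no side force, so I'll carry on down.

>>> carry_out(deltas=[{"travel":[0,0,-3],"spin":0},{"travel":[0,0,-6],"spin":0},{"travel":[0,0,-9],"spin":0},{"travel":[0,0,-12],"spin":0},{"travel":[0,0,-15],"spin":0},{"travel":[0,0,-18],"spin":0},{"travel":[0,0,-20],"spin":0},{"travel":[0,0,-22],"spin":0},{"travel":[0,0,-22],"spin":0}])

```text
time_s: 12.62
tool_pos: [469.4, -315.6, 39.3]
ee_rot: [[0.995, 0.103, -0.0], [0.103, -0.995, 0.0], [-0.0, -0.0, -1.0]]
force: [0.3, -0.4, -2.2]
opening: 9.5
finger_force: 30.0
```

>>> carry_out(deltas=[{"travel":[0,0,-1],"spin":0},{"travel":[0,0,-2],"spin":0},{"travel":[0,0,-3],"spin":0},{"travel":[0,0,-4],"spin":0},{"travel":[0,0,-5],"spin":0},{"travel":[0,0,-5],"spin":0},{"travel":[0,0,-5],"spin":0}])

```text
time_s: 13.2
tool_pos: [469.6, -315.8, 34.7]
ee_rot: [[0.995, 0.103, -0.0], [0.103, -0.995, -0.0], [-0.0, 0.0, -1.0]]
force: [0.3, 0.4, -2.1]
opening: 9.5
finger_force: 30.0
```

>>> carry_out(deltas=[{"travel":[0,0,-0.5],"spin":0},{"travel":[0,0,-1],"spin":0},{"travel":[0,0,-1.2],"spin":0},{"travel":[0,0,-1.2],"spin":0}])

```text
time_s: 13.53
tool_pos: [469.7, -315.9, 34.3]
ee_rot: [[0.995, 0.103, 0.001], [0.103, -0.995, 0.0], [0.001, -0.0, -1.0]]
force: [-1.7, 3.4, 8.0]
opening: 10.0
finger_force: 30.0
```

>>> carry_out(deltas=[{"travel":[0,0,0.5],"spin":0},{"travel":[0,0,0.5],"spin":0},{"travel":[0,0,0.5],"spin":0},{"travel":[0,0,0.5],"spin":0},{"travel":[0,0,0.5],"spin":0},{"travel":[0,0,0.5],"spin":0}], hand=0.35)

```text
time_s: 14.03
tool_pos: [469.6, -315.8, 34.0]
ee_rot: [[0.995, 0.103, -0.0], [0.103, -0.995, -0.0], [-0.0, 0.0, -1.0]]
force: [0.1, 0.4, 0.7]
opening: 32.1
finger_force: 0.0
```

>>> carry_out(deltas=[{"travel":[0,0,4],"spin":0},{"travel":[0,0,12],"spin":0},{"travel":[0,0,25],"spin":0},{"travel":[0,0,45],"spin":0},{"travel":[0,0,75],"spin":0},{"travel":[0,0,110],"spin":0},{"travel":[0,0,150],"spin":0},{"travel":[0,0,190],"spin":0}])

```text
time_s: 14.7
tool_pos: [468.7, -315.9, 226.8]
ee_rot: [[0.995, 0.102, -0.0], [0.102, -0.995, -0.0], [-0.0, 0.0, -1.0]]
force: [1.6, 0.3, -0.7]
opening: 32.1
finger_force: 0.0
```

```bash
python3 - <<'E'
from station import ctrl
import cv2,numpy as np
from fit import *
s=ctrl.snapshot("scene")["frame"]; cv2.imwrite("pics/s5f.png",s[:,:,::-1])
a=cv2.resize(s[150:340,270:450],None,fx=3.1,fy=3.1,interpolation=cv2.INTER_CUBIC); cv2.imwrite("pics/s5.png",a[:,:,::-1])
o=ctrl.get_obs(); print(o["time_s"],o["tool_pos"],o["force"],o["opening"])
E
```

```text
14.75 [ 470.99014952 -319.14477293  234.27856815] [ 2.39802174 -3.91957168  6.01257502] 31.942518443510593
```

View pics/s5.png

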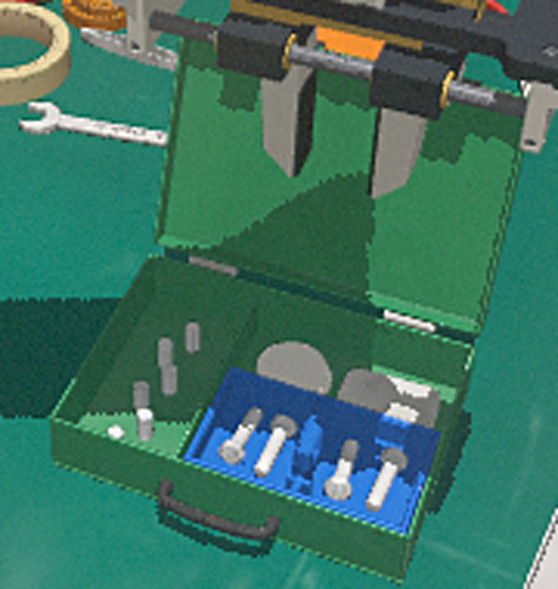

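The tray sits in the front bay, bar upright near (310, 450), with all four bolts in it. Next I'll take the closed fingers over and behind the lid.

>>> carry_out(deltas=[{"travel":[0,10,16],"spin":0},{"travel":[15,15,16],"spin":0},{"travel":[45,20,16],"spin":0},{"travel":[80,30,16],"spin":0},{"travel":[115,40,16],"spin":0},{"travel":[150,53,16],"spin":0},{"travel":[175,53,16],"spin":0},{"travel":[187,53,16],"spin":0},{"travel":[187,53,16],"spin":0}], hand=0)

```text
time_s: 15.5
tool_pos: [659.5, -260.9, 238.9]
ee_rot: [[0.994, 0.107, -0.001], [0.107, -0.994, -0.0], [-0.001, 0.0, -1.0]]
force: [-0.5, 0.7, -0.2]
opening: 0.6
finger_force: 0.0
```

>>> carry_out(deltas=[{"travel":[0,0,-15],"spin":0},{"travel":[0,0,-40],"spin":0},{"travel":[0,0,-65],"spin":0},{"travel":[0,0,-82],"spin":0},{"travel":[0,0,-90],"spin":0},{"travel":[0,0,-90],"spin":0}])

```text
time_s: 16.0
tool_pos: [655.1, -262.3, 148.5]
ee_rot: [[0.995, 0.102, -0.003], [0.102, -0.995, 0.001], [-0.003, -0.001, -1.0]]
force: [0.6, 1.0, -1.0]
opening: 0.3
finger_force: 0.0
```

>>> carry_out(deltas=[{"travel":[-8,-1,0],"spin":0},{"travel":[-20,-2,0],"spin":0},{"travel":[-32,-3.4,0],"spin":0},{"travel":[-45,-4.7,0],"spin":0},{"travel":[-58,-6,0],"spin":0},{"travel":[-71,-7.5,0],"spin":0},{"travel":[-84,-8.8,0],"spin":0},{"travel":[-97,-10,0],"spin":0},{"travel":[-110,-11.5,0],"spin":0},{"travel":[-122,-12.8,0],"spin":0},{"travel":[-132,-13.8,0],"spin":0},{"travel":[-139,-14.6,0],"spin":0}])

```text
time_s: 17.0
tool_pos: [516.8, -278.2, 151.5]
ee_rot: [[0.995, 0.102, 0.002], [0.102, -0.995, -0.0], [0.002, 0.001, -1.0]]
force: [2.0, 0.6, -0.4]
opening: 0.3
finger_force: 0.4
```

```bash
cat > lid.py <<'E'
from fit import *
from scipy.optimize import minimize
# green-free check: compare lid outline by sampling predicted outer-face region in the top view
import sys
s=ctrl.snapshot("top")["frame"]; cv2.imwrite(sys.argv[1],s[:,:,::-1])
o=ctrl.get_obs(); print(o["time_s"],o["tool_pos"],o["force"])
p=(489.2,-279.3,.105)
def lid(th,q): r,y,h=q; return (79.5-r*np.cos(th)+h*np.sin(th),y,41+r*np.sin(th)+h*np.cos(th))
H=cv2.cvtColor(s,cv2.COLOR_RGB2HSV)
# scan along front edge line at right part (y=-90) and left part (y=90): print predicted pixel rows, and green profile
for y in(85,-85):
    for th in(0,.1,.3,.6,.8,.95,1.1):
        u=proj('top',place(p,lid(th,(143,y,16.5))))[0]; print(y,th,u.round(1),end=' ')
    c=int(round(u[0])); print(); print('col',c,[(r,*H[r,c].tolist()) for r in range(195,285,3)])
E
python3 lid.py pics/t6.png
```

```text
17.05 [ 515.63281391 -278.36581081  151.24424896] [-1.5475827  -0.42843443  0.86477499]
85 0 [347.  273.9] 85 0.1 [347.4 272.8] 85 0.3 [348.1 268.4] 85 0.6 [348.5 256.1] 85 0.8 [348.3 244.6] 85 0.95 [347.9 234.5] 85 1.1 [347.4 223.5] 
col 347 [(195, 84, 196, 61), (198, 84, 160, 59), (201, 102, 29, 44), (204, 108, 29, 44), (207, 15, 49, 52), (210, 13, 56, 64), (213, 13, 57, 71), (216, 12, 56, 77), (219, 14, 61, 80), (222, 14, 61, 84), (225, 14, 61, 88), (228, 15, 62, 90), (231, 14, 60, 93), (234, 16, 62, 95), (237, 15, 63, 97), (240, 13, 64, 100), (243, 15, 66, 101), (246, 14, 63, 102), (249, 14, 62, 103), (252, 15, 64, 104), (255, 14, 64, 107), (258, 13, 64, 107), (261, 14, 67, 107), (264, 13, 64, 107), (267, 14, 66, 109), (270, 16, 64, 108), (273, 15, 66, 109), (276, 14, 66, 109), (279, 14, 63, 109), (282, 16, 64, 108)]
-85 0 [429.8 267.1] -85 0.1 [431.4 265.9] -85 0.3 [434.3 261.3] -85 0.6 [437.6 248.9] -85 0.8 [439.  237.3] -85 0.95 [439.6 227.1] -85 1.1 [439.6 216.1] 
col 440 [(195, 15, 67, 107), (198, 14, 64, 107), (201, 14, 64, 108), (204, 15, 66, 109), (207, 14, 63, 109), (210, 14, 66, 109), (213, 15, 66, 109), (216, 15, 66, 109), (219, 14, 64, 108), (222, 14, 64, 108), (225, 14, 62, 107), (228, 14, 64, 107), (231, 14, 61, 104), (234, 13, 61, 104), (237, 14, 63, 101), (240, 14, 62, 99), (243, 13, 62, 103), (246, 14, 60, 114), (249, 13, 62, 119), (252, 14, 64, 116), (255, 14, 61, 112), (258, 81, 116, 108), (261, 85, 236, 118), (264, 85, 229, 119), (267, 85, 225, 120), (270, 85, 227, 120), (273, 85, 228, 122), (276, 85, 228, 121), (279, 85, 232, 122), (282, 84, 209, 123)]
```

>>> carry_out(deltas=[{"travel":[-8,-0.8,-9],"spin":0},{"travel":[-18,-1.9,-16.4],"spin":0},{"travel":[-27.3,-2.9,-25],"spin":0},{"travel":[-35.5,-3.7,-34.7],"spin":0},{"travel":[-42.7,-4.5,-45],"spin":0},{"travel":[-48.7,-5.1,-56],"spin":0},{"travel":[-53.7,-5.7,-68],"spin":0},{"travel":[-57.3,-6,-79],"spin":0},{"travel":[-59,-6.2,-86],"spin":0},{"travel":[-59.5,-6.3,-89],"spin":0},{"travel":[-59.5,-6.3,-89],"spin":0}])

```text
time_s: 17.97
tool_pos: [457.9, -283.6, 60.6]
ee_rot: [[0.995, 0.103, -0.001], [0.103, -0.995, 0.0], [-0.001, -0.0, -1.0]]
force: [0.1, -0.7, -0.4]
opening: 0.5
finger_force: 0.0
```

>>> carry_out(deltas=[{"travel":[0,0,-1],"spin":0},{"travel":[0,0,-2],"spin":0},{"travel":[0,0,-3],"spin":0},{"travel":[0,0,-3.5],"spin":0},{"travel":[0,0,-3.5],"spin":0}])

```text
time_s: 18.38
tool_pos: [458.4, -283.7, 57.7]
ee_rot: [[0.995, 0.103, 0.0], [0.103, -0.995, -0.0], [0.0, 0.0, -1.0]]
force: [0.3, -0.2, -0.9]
opening: 0.1
finger_force: 0.1
```

>>> carry_out(deltas=[{"travel":[0,0,-0.6],"spin":0},{"travel":[0,0,-1.2],"spin":0},{"travel":[0,0,-1.2],"spin":0},{"travel":[0,0,-1.2],"spin":0}])

```text
time_s: 18.72
tool_pos: [458.3, -283.7, 56.9]
ee_rot: [[0.995, 0.103, 0.001], [0.103, -0.995, 0.0], [0.001, -0.0, -1.0]]
force: [-0.8, 1.5, 7.7]
opening: 0.6
finger_force: 4.0
```

The lid bears on the rim (force rose to 7.7 N at z about 57). I'll press slightly more, hold, then clear away and check.

>>> carry_out(deltas=[{"travel":[0,0,-0.4],"spin":0},{"travel":[0,0,-0.4],"spin":0},{"travel":[0,0,-0.4],"spin":0},{"travel":[0,0,-0.4],"spin":0}])

```text
time_s: 19.05
tool_pos: [458.3, -283.8, 56.8]
ee_rot: [[0.995, 0.103, 0.001], [0.103, -0.995, 0.0], [0.001, -0.0, -1.0]]
force: [-3.2, 3.3, 13.9]
opening: 0.4
finger_force: 6.5
```

>>> carry_out(deltas=[{"travel":[0,0,15],"spin":0},{"travel":[0,0,45],"spin":0},{"travel":[0,0,80],"spin":0},{"travel":[0,20,120],"spin":0},{"travel":[0,55,160],"spin":0},{"travel":[0,90,180],"spin":0},{"travel":[0,130,180],"spin":0},{"travel":[0,170,180],"spin":0},{"travel":[0,210,180],"spin":0},{"travel":[0,245,180],"spin":0},{"travel":[0,265,180],"spin":0},{"travel":[0,275,180],"spin":0}])

```text
time_s: 20.05
tool_pos: [457.8, -4.6, 235.7]
ee_rot: [[0.994, 0.109, -0.001], [0.109, -0.994, 0.001], [-0.001, -0.001, -1.0]]
force: [-0.2, -0.3, 0.3]
opening: 0.5
finger_force: 0.0
```

```bash
sed -i 's/for r in range(195,285,3)/for r in range(210,285,3)/' lid.py; python3 lid.py pics/t7.png; python3 - <<'E'
from fit import *
s=ctrl.snapshot("scene")["frame"]; cv2.imwrite("pics/s7.png",s[:,:,::-1])
a=cv2.imread("pics/scene0.png").astype(int); H=cv2.cvtColor(s,cv2.COLOR_RGB2HSV)
p=(489.2,-279.3,.105)
# green-case mask extents vs prediction of a shut case
m=cv2.inRange(H,(55,120,20),(75,255,255)); m[:,:270]=0;m[:,450:]=0;m[:190]=0;m[345:]=0
n,l,st,_=cv2.connectedComponentsWithStats(m); i=1+np.argmax(st[1:,4]); print('mask',st[i])
for top in (57.5,):
  B=proj('scene',place(p,[(x,y,z) for x in(-64,77) for y in(100,-100) for z in(0,top)])); print(B.min(0),B.max(0)-B.min(0)); print(B.round().tolist())
d=np.abs(s[:,:,::-1].astype(int)-a).sum(2)
for n,(x0,y0,x1,y1) in dict(tape=(245,148,296,186),spanner=(274,180,350,206),thermo=(352,148,415,204)).items(): print(n,(d[y0:y1,x0:x1]>90).mean().round(3))
E
```

```text
20.1 [457.99226548  -4.62950087 235.62749452] [ 0.54116685  1.19329192 -1.14754315]
85 0 [347.  273.9] 85 0.1 [347.4 272.8] 85 0.3 [348.1 268.4] 85 0.6 [348.5 256.1] 85 0.8 [348.3 244.6] 85 0.95 [347.9 234.5] 85 1.1 [347.4 223.5] 
col 347 [(210, 70, 129, 148), (213, 71, 134, 147), (216, 70, 134, 148), (219, 71, 137, 151), (222, 71, 133, 148), (225, 70, 128, 151), (228, 70, 122, 150), (231, 70, 123, 151), (234, 69, 117, 153), (237, 69, 120, 155), (240, 70, 122, 153), (243, 70, 118, 154), (246, 70, 118, 155), (249, 70, 122, 153), (252, 70, 126, 156), (255, 70, 129, 156), (258, 70, 133, 155), (261, 71, 139, 154), (264, 71, 148, 152), (267, 72, 153, 150), (270, 72, 157, 151), (273, 73, 161, 149), (276, 83, 205, 117), (279, 84, 217, 114), (282, 85, 215, 114)]
-85 0 [429.8 267.1] -85 0.1 [431.4 265.9] -85 0.3 [434.3 261.3] -85 0.6 [437.6 248.9] -85 0.8 [439.  237.3] -85 0.95 [439.6 227.1] -85 1.1 [439.6 216.1] 
col 440 [(210, 84, 225, 102), (213, 85, 222, 101), (216, 85, 230, 101), (219, 85, 230, 101), (222, 85, 230, 102), (225, 84, 230, 103), (228, 85, 230, 103), (231, 84, 230, 103), (234, 85, 221, 104), (237, 85, 230, 104), (240, 85, 226, 104), (243, 85, 223, 105), (246, 85, 219, 107), (249, 85, 226, 107), (252, 84, 177, 114), (255, 84, 217, 108), (258, 85, 231, 106), (261, 85, 222, 108), (264, 85, 231, 108), (267, 85, 227, 109), (270, 85, 225, 109), (273, 85, 227, 111), (276, 85, 230, 111), (279, 85, 227, 111), (282, 84, 210, 113)]
mask [ 286  232  137  107 5833]
[284.938985   223.17007308] [140.13359388 114.75442246]
[[287.0, 299.0], [285.0, 277.0], [399.0, 338.0], [403.0, 316.0], [319.0, 245.0], [318.0, 223.0], [421.0, 276.0], [425.0, 254.0]]
tape 0.001
spanner 0.004
thermo 0.0
```

```bash
python3 -c "
from station import ctrl
print(ctrl.close_job())"
```

```text
the job is handed in; nothing more can be done
None
```

I handed the job in at about 20 s: the tray and all four bolts are in the front bay, the lid is shut, and the tape, spanner and thermometer look unmoved. After shutting the lid I confirmed this only from the press force and pixel checks, and no verdict came back.

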